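# Shut down the polishing station

## Robot

A 6-joint arm with a two-finger parallel gripper is mounted at the origin on the work surface. World frame = base frame: x ahead of the robot, y to its left, z up, the work surface at z = 0. Lengths are in m, angles in rad, forces in N, time in s.
With the tool pointing down it reaches from about 0.3 to 0.875 m from the base axis. Payload 6.4 kg.
Tool frame: the origin (TCP) lies on the centre line of the jaws, within the pads' length; the fingertips stand 14 mm ahead of it and the grasp point (between the pads) lies 5 mm behind it (ctrl.tip_extent is the distance from the TCP to the fingertips, in m); z points along the fingers, y is the line along which they close (so a half turn about z gives the same grasp; the last joint's range is limited). The gripper opens to 88 mm and grips with 3 to 60 N. Pads are 18 mm wide; open, the fingers measure 123 mm over their backs; the gripper's body (75 mm by 187 mm) begins 45 mm behind the grasp point.
Start: joints at [-1.403, 0.181, 1.607, -0, 1.354, -0.206], TCP at [0.21, -0.535, 0.253] pointing down, gripper open.
Joint ranges: [-2.99, 2.99], [-0.89, 2.07], [0.3, 2.58], [-1.14, 4.28], [0, 2.63], [-3.12, 3.12]. Speed limits (rad/s): [2.57, 2.57, 3.01, 3.14, 3.14, 3.14].

## Interface

Orientations are given as a 3x3 rotation matrix whose columns are the frame's x, y, z axes.
In Python, from plant import get_obs, capture, order, ctrl gives the robot as it stands.
- The arm moves only by the tool play_rows, never from a script. Its argument "deltas" is a list of rows, each a list of 7 numbers: the shift along the tool's x, y, z in cm, then the turn, a rotation vector about the tool's x, y, z in rad, then the closure, from 0 (fully open) to 1 (shut). A call has 1 to 10 rows; each row is the pose to reach, as a shift and turn from the pose commanded when the call began, along the tool's axes at that moment; what a row does not reach only later rows make up. A row lasts 1/12 s, in which the tool goes at most 41.7 mm and 7.16 degrees, less where a joint would pass 70% of its speed; a pose out of reach is approached as far as the arm can. A call with a gripper value outside its range is refused whole. The fingers move at their own pace and stop on an object; the grip force is fixed at half the most. Time passes only in rows, so rows that repeat a pose let the fingers close. It gives the time, the measured TCP pose, the force, the opening and the grip force at its end, in the units of the state.
- get_obs(): the state, without advancing time (a new reading comes with each control period).
- capture(name): name is "scene" or "side" or "wrist"; returns a dict with "image" (400x640x3 uint8, red, green, blue), "z_map" (400x640 float32, m along the optical axis (not along the pixel's ray), 0 where there is no reading), "fx", "fy", "cx", "cy" (pixels), "xyz" and "rotation" of the camera in the world. Camera axes: x right, y down, z forward; pixel columns grow to the right and rows downward; lengths in m; the calibration is good to about 2 mm. The wrist camera is an equidistant fisheye: a pixel r from the principal point sees the ray r / f radians off the axis. A picture is of the moment at which its call begins.
- order.close_job(): hands the job in; it is judged then, once.
The state is a dict: "time_s": time; "joint_pos": joint angles; "qd": joint speeds; "joint_efforts": joint torques, N m; "ee_pos": TCP position; "eef_rot": TCP orientation; "contact_force": force on the tool from outside, world axes, zero at the start; "wrist_torque": the same for the moment, N m; "opening": finger opening in m; "finger_force": force on a finger pad.
Only numpy, scipy, OpenCV 4.12 (cv2) and the standard library are available. Lean on these libraries where they do the work, as an engineer would, in place of code of your own. Each camera call takes 0.05 s, during which the arm holds its last target. There are 200 camera calls.

## Task

Shut down the polishing station with the fingertips: press the mushroom-headed button all the way down, so that it stays down and stops the wheel; only then press the square pad down to stop the dust extractor, and let it spring back up. Press gently and straight down without pinching, lifting or shoving the control stations, do not touch the collared button's or the slim plunger's station, the compound bar, the jar or the bracket, and withdraw.

Things in the scene. Friction and masses are not known exactly. Their poses are not given: they have to be found in the camera images.
- mushroom_base: A loose, weighted control station (0.9 kg) on rubber feet: grey housing 90 x 90 x 46 mm high, carrying in the middle of its top the black mushroom-headed stop button. Origin at the centre of its underside, z up; sides along its x and y.
- mushroom_top (a point): Centre of the top of the mushroom-headed stop button: a round black head, 50 mm across at its widest, 15 mm thick, domed with a flat crown 28 mm across, on a narrower neck. The top stands 74 mm above the bench when up.
- mushroom (a joint): Travel of the mushroom button in m: 0 is up, 0.010 is fully down. It moves straight down under about 4 N anywhere in its travel and stays where it is left (no spring); it counts as stopped beyond 0.006.
- square_base: A loose, weighted control station (0.9 kg) on rubber feet: grey housing 90 x 90 x 46 mm high, carrying in the middle of its top the black square push pad. Origin at the centre of its underside, z up; sides along its x and y.
- square_top (a point): Centre of the flat top of the square push pad: black, 46 x 46 mm, sides parallel to its housing, the top 64 mm above the bench when up.
- square (a joint): Travel of the square pad in m: 0 is up, 0.008 is fully down. A spring (1.5 N at first, 5 N fully down) brings it back up; it counts as pressed beyond 0.005.
- collared_base: A loose, weighted control station (0.9 kg) on rubber feet: grey housing 90 x 90 x 46 mm high, carrying in the middle of its top a round black button 27 mm across, sunk 4 mm below the rim of a steel collar (42 mm across, rim 63 mm above the bench). Not to be touched. Origin at the centre of its underside, z up; sides along its x and y.
- collared (a joint): Travel of the collared button in m, 0 up, 0.006 down, sprung. Leave it.
- slim_base: A loose, weighted control station (0.9 kg) on rubber feet: grey housing 90 x 90 x 46 mm high, carrying in the middle of its top a slim round black plunger 14 mm across, its top 72 mm above the bench. Not to be touched. Origin at the centre of its underside, z up; sides along its x and y.
- slim (a joint): Travel of the slim plunger in m, 0 up, 0.008 down, sprung. Leave it.
- compound_bar: A loose off-white bar of polishing compound, 36 x 120 x 30 mm high, long along its y, lying on the bench. Origin: centre of the underside. Leave it.
- paste_jar: A loose jar of polishing paste, 72 mm across, 75 mm high. Origin: centre of the underside. Leave it.
- bracket: A loose polished steel angle bracket lying on the bench: foot 40 x 110 x 6 mm (long along its y), one leg 40 mm high at its +y end. Origin: centre of the foot's underside. Leave it.

How it is judged:
By the outcome, as a careful person would: the job done as asked, in the order asked, and still so for the second after the job is handed in, with the robot touching nothing.
It also fails if it takes over 42 s, if anything falls off the work surface, if the arm or the gripper's body presses on something with over 40 N, if the wrist force passes 120 N, or if a joint passes its speed limit or range.

## Working session

There is one attempt and no reset: what is moved stays moved. The work goes in short steps, Python scripts to look and compute and a tool call to move; the robot and the scene stay as the last step left them, time stands still between calls to the robot, and variables do not carry over. Pictures are saved under pics/ and viewed, at most 10 in all, crops included, and the job is handed in when it is done.

Besides the shell and the picture viewer there is one more tool, called after "Call:" as name(argument=value, ...) on one line, values as JSON. play_rows: Moves the arm, as the interface text tells. Its arguments: {"type":"object","properties":{"deltas":{"type":"array"}},"required":["deltas"]}

```bash
mkdir -p pics; cat > h.py <<'E'
import numpy as np,cv2
from plant import get_obs,capture,order,ctrl
def world(c,m=None):
    z=c["z_map"];v,u=np.mgrid[:z.shape[0],:z.shape[1]]
    p=np.stack([(u-c["cx"])/c["fx"]*z,(v-c["cy"])/c["fy"]*z,z],-1)
    w=p@np.array(c["rotation"]).T+c["xyz"]; w[z==0]=np.nan; return w
E
python3 - <<'E'
from h import *
for n in("scene","side"):
    c=capture(n);cv2.imwrite(f"pics/{n}.png",c["image"][...,::-1]);np.savez(n+".npz",**c);print(n,c["xyz"],c["fx"])
o=get_obs();print(o["time_s"],o["ee_pos"],o["eef_rot"],o["opening"],o["contact_force"],ctrl.tip_extent)
E
```

```text
scene [ 1.09206607 -0.45640083  1.07555204] 478.39715463500403
side [0.48814262 0.85024478 0.80157303] 518.718610897046
0.1 [ 0.20990334 -0.53483038  0.25191207] [[ 9.30950988e-01  3.65144067e-01 -2.59242167e-04]
 [ 3.65144018e-01 -9.30949772e-01  1.53904067e-03]
 [ 3.20630134e-04 -1.52743216e-03 -9.99998782e-01]] 0.0883937716685082 [-0.42465124  0.05782203 -0.48005777] 0.014
```

View pics/scene.png

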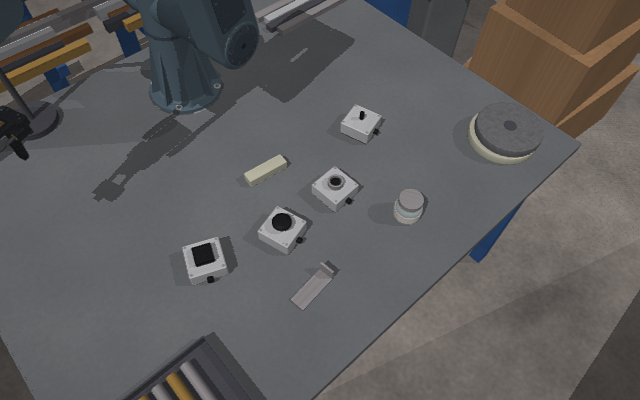

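View pics/side.png

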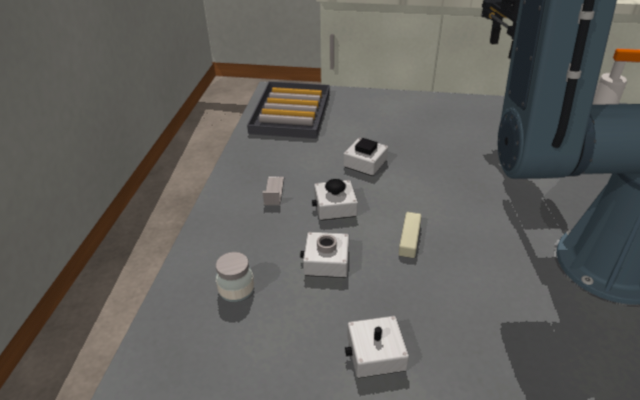

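The scene picture has the square pad at about (204,254), the mushroom at (282,221), the collared button at (335,182) and the slim plunger at (361,116). In the side picture the pad is at (366,147) and the mushroom at (335,186).

```bash
python3 - <<'E'
from h import *
for n,pts in(("scene",dict(mush=(282,221),sq=(204,254),coll=(335,182),slim=(361,116),jar=(410,200),bar=(265,170),br=(327,268))),("side",dict(sq=(366,147),mush=(335,186),coll=(327,242),bar=(410,235),jar=(233,265),br=(273,190)))):
    c=dict(np.load(n+".npz"));w=world(c);g=c["image"].max(-1)
    for k,(u,v) in pts.items():
        p0=w[v-2:v+3,u-2:u+3].reshape(-1,3);p0=np.nanmedian(p0,0)
        d=np.linalg.norm(w[...,:2]-p0[:2],axis=-1)
        print(n,k,p0.round(4))
        if k in("mush","sq"):
            m=(d<.07)&(w[...,2]>(.067 if k=="mush" else .058))&(w[...,2]<.09)
            q=w[m];r=cv2.minAreaRect(q[:,:2].astype(np.float32)*1000);print("  button",m.sum(),q.mean(0).round(4),np.median(q[:,2]).round(4),r)
            m=(d<.08)&(w[...,2]>.041)&(w[...,2]<.051)
            q=w[m];r=cv2.minAreaRect(q[:,:2].astype(np.float32)*1000);print("  house",m.sum(),r,np.median(q[:,2]))
E
```

```text
scene mush [ 0.6114 -0.1104  0.0734]
  button 257 [ 0.6096 -0.111   0.0719] 0.0722 ((607.5966186523438, -110.1973876953125), (45.141929626464844, 47.44282913208008), 68.3249282836914)
  house 842 ((607.9021606445312, -110.61446380615234), (90.62113189697266, 90.9674301147461), 17.118288040161133) 0.04548837173946574
scene sq [ 0.5554 -0.3018  0.0634]
  button 363 [ 0.5519 -0.3034  0.0635] 0.0635 ((550.5570678710938, -302.695556640625), (45.57728958129883, 48.55514907836914), 68.29731750488281)
  house 901 ((550.852294921875, -303.09326171875), (90.06533813476562, 91.53548431396484), 67.64347076416016) 0.045646833347003035
scene coll [0.6032 0.0727 0.0584]
scene slim [0.4854 0.2866 0.0603]
scene jar [0.775  0.1687 0.0742]
scene bar [ 0.4365 -0.0286  0.0297]
scene br [ 0.7614 -0.101   0.0373]
side sq [ 0.5468 -0.2841  0.0644]
  button 200 [ 0.5466 -0.2957  0.0635] 0.0639 ((546.6688232421875, -297.5458984375), (52.45694351196289, 44.646759033203125), 67.36622619628906)
  house 448 ((547.5460815429688, -298.666015625), (94.2213134765625, 91.01158142089844), 69.12215423583984) 0.045636761343182175
side mush [ 0.6041 -0.0955  0.0733]
  button 214 [ 0.6038 -0.1014  0.0721] 0.0725 ((604.4989624023438, -104.08524322509766), (46.639217376708984, 45.1659049987793), 19.027978897094727)
  house 706 ((603.572021484375, -104.38412475585938), (90.23124694824219, 93.7658462524414), 17.119211196899414) 0.04590931828895228
side coll [0.599  0.077  0.0594]
side bar [ 0.4264 -0.0007  0.0301]
side jar [0.7678 0.1828 0.0754]
side br [ 0.7634 -0.1458  0.0088]
```

Call:
play_rows(deltas=[[3.3,-1.6,0,0,0,0,1],[6.6,-3.2,0,0,0,0,1],[9.9,-4.8,0,0,0,0,1],[13.2,-6.4,0,0,0,0,1],[16.5,-8,0,0,0,0,1],[19.8,-9.6,0,0,0,0,1],[23.1,-11.2,0,0,0,0,1],[26.4,-12.8,0,0,0,0,1],[29.7,-14.4,0,0,0,0,1],[33,-16,0,0,0,0,1]])

```text
time_s: 0.93
ee_pos: [0.4595, -0.2641, 0.2524]
eef_rot: [[0.931, 0.365, -0.0], [0.365, -0.931, 0.0], [-0.0, -0.0, -1.0]]
contact_force: [-0.1, -0.9, 0.4]
opening: 0.0234
finger_force: 0.0
```

Call:
play_rows(deltas=[[3.3,-1.6,0,0,0,0,1],[6.6,-3.2,0,0,0,0,1],[9.9,-4.7,0,0,0,0,1],[13.2,-6.3,0,0,0,0,1],[16.5,-7.9,0,0,0,0,1],[18.5,-8.9,0,0,0,0,1],[19.5,-9.4,0,0,0,0,1],[19.5,-9.4,0,0,0,0,1],[19.5,-9.4,0,0,0,0,1]])

```text
time_s: 1.68
ee_pos: [0.6055, -0.1074, 0.2521]
eef_rot: [[0.931, 0.366, -0.001], [0.366, -0.931, -0.0], [-0.001, -0.0, -1.0]]
contact_force: [0.7, 0.1, -0.0]
opening: 0.0005
finger_force: 0.0
```

```bash
python3 - <<'E'
from h import *
o=get_obs();print(o["time_s"],o["ee_pos"],o["eef_rot"],o["opening"],o["contact_force"])
c=capture("wrist");cv2.imwrite("pics/w1.png",c["image"][...,::-1]);np.savez("w1.npz",**c);print(c["xyz"],c["rotation"],c["fx"],c["cx"],c["cy"])
E
```

```text
1.6833 [ 0.60546892 -0.10737255  0.25212968] [[ 9.30658602e-01  3.65886235e-01 -1.35236037e-03]
 [ 3.65886330e-01 -9.30659529e-01 -1.85461639e-04]
 [-1.32644492e-03 -3.22208701e-04 -9.99999068e-01]] 0.00046211664884187535 [ 0.66036584  0.07621621 -0.01230783]
[ 0.683966   -0.0762659   0.38431699] [[ 0.36595087 -0.88095332 -0.30000203]
 [-0.93063332 -0.34684961 -0.11669174]
 [-0.00125561  0.32189533 -0.94677443]] 309.70691628693146 316.37378358509966 202.5486554306907
```

View pics/w1.png

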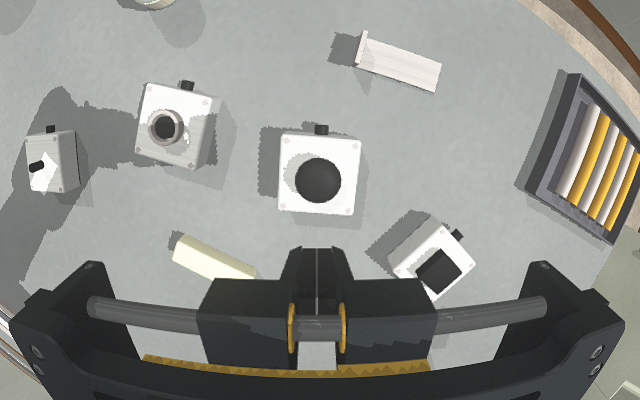

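The wrist picture shows the mushroom head at about (318,180), well clear of the closed fingers, and the square pad at about (438,271).

```bash
cat >> h.py <<'E'
def fworld(c):
    z=c["z_map"];v,u=np.mgrid[:z.shape[0],:z.shape[1]]
    x=(u-c["cx"])/c["fx"];y=(v-c["cy"])/c["fy"];t=np.hypot(x,y)+1e-9
    s=np.tan(np.minimum(t,1.5))/t
    w=np.stack([x*s*z,y*s*z,z],-1)@np.array(c["rotation"]).T+c["xyz"];w[z==0]=np.nan;return w
E
python3 - <<'E'
from h import *
c=dict(np.load("w1.npz"));w=fworld(c)
for k,(u,v),h in(("mush",(318,180),.066),("sq",(438,271),.057)):
    p0=w[v,u];d=np.linalg.norm(w[...,:2]-p0[:2],axis=-1);print(k,p0)
    for lo,hi in((h,.09),(.04,.051)):
        q=w[(d<.075)&(w[...,2]>lo)&(w[...,2]<hi)];print(len(q),q.mean(0),cv2.minAreaRect(q[:,:2].astype(np.float32)*1000))
E
```

```text
mush [ 0.60916505 -0.1070691   0.07392831]
1623 [ 0.60820354 -0.10703685  0.07217273] ((606.8046264648438, -107.40815734863281), (48.47236251831055, 47.899169921875), 22.841754913330078)
4328 [ 0.61121705 -0.10590666  0.04605307] ((606.51953125, -107.77053833007812), (91.0927505493164, 90.86225891113281), 16.75385284423828)
sq [ 0.55311754 -0.29440075  0.06308524]
1038 [ 0.55105137 -0.29809207  0.06362606] ((549.318359375, -301.01336669921875), (48.87944030761719, 46.46101379394531), 68.0217056274414)
2068 [ 0.56284825 -0.29089965  0.04570236] ((549.9552001953125, -300.961669921875), (91.84249114990234, 90.18255615234375), 68.51068878173828)
```

Call:
play_rows(deltas=[[0.1,0,2,0,0,0,1],[0.1,0,5,0,0,0,1],[0.1,0,8,0,0,0,1],[0.1,0,11,0,0,0,1],[0.1,0,13,0,0,0,1],[0.1,0,14.5,0,0,0,1],[0.1,0,15.2,0,0,0,1],[0.1,0,15.5,0,0,0,1],[0.1,0,15.5,0,0,0,1]])

```text
time_s: 2.48
ee_pos: [0.6065, -0.1078, 0.0978]
eef_rot: [[0.931, 0.364, -0.0], [0.364, -0.931, 0.0], [-0.0, -0.0, -1.0]]
contact_force: [-0.3, -0.0, -0.1]
opening: 0.0005
finger_force: 0.0
```

Call:
play_rows(deltas=[[0,0,0.15,0,0,0,1],[0,0,0.3,0,0,0,1],[0,0,0.45,0,0,0,1],[0,0,0.6,0,0,0,1],[0,0,0.75,0,0,0,1],[0,0,0.9,0,0,0,1],[0,0,1.05,0,0,0,1],[0,0,1.2,0,0,0,1],[0,0,1.3,0,0,0,1],[0,0,1.3,0,0,0,1]])

```text
time_s: 3.32
ee_pos: [0.607, -0.1067, 0.0847]
eef_rot: [[0.931, 0.365, 0.0], [0.365, -0.931, 0.0], [0.0, 0.0, -1.0]]
contact_force: [-0.5, -0.4, 2.1]
opening: 0.0005
finger_force: 1.1
```

Call:
play_rows(deltas=[[0,0,0.1,0,0,0,1],[0,0,0.2,0,0,0,1],[0,0,0.3,0,0,0,1],[0,0,0.4,0,0,0,1],[0,0,0.5,0,0,0,1],[0,0,0.55,0,0,0,1],[0,0,0.6,0,0,0,1],[0,0,0.6,0,0,0,1]])

```text
time_s: 3.98
ee_pos: [0.607, -0.1067, 0.0786]
eef_rot: [[0.931, 0.365, 0.0], [0.365, -0.931, 0.0], [0.0, 0.0, -1.0]]
contact_force: [0.7, 1.3, 1.6]
opening: 0.0008
finger_force: 1.3
```

Call:
play_rows(deltas=[[0,0,0.03,0,0,0,1],[0,0,0.06,0,0,0,1],[0,0,0.06,0,0,0,1]])

```text
time_s: 4.23
ee_pos: [0.607, -0.1067, 0.0784]
eef_rot: [[0.931, 0.365, 0.0], [0.365, -0.931, -0.0], [0.0, 0.0, -1.0]]
contact_force: [-0.9, 1.9, 5.4]
opening: -0.0001
finger_force: 2.6
```

Force is starting to rise at the end of travel, so I add a little more.

Call:
play_rows(deltas=[[0,0,0.03,0,0,0,1],[0,0,0.05,0,0,0,1],[0,0,0.05,0,0,0,1]])

```text
time_s: 4.48
ee_pos: [0.6071, -0.1067, 0.0784]
eef_rot: [[0.931, 0.365, 0.0], [0.365, -0.931, -0.0], [0.0, 0.0, -1.0]]
contact_force: [-1.7, 2.6, 8.9]
opening: 0.0007
finger_force: 4.3
```

Call:
play_rows(deltas=[[0,0,-0.2,0,0,0,1],[0,0,-0.6,0,0,0,1],[0,0,-1.5,0,0,0,1],[0,0,-3.5,0,0,0,1],[0,0,-6.5,0,0,0,1],[0,0,-9.5,0,0,0,1],[0,0,-12.5,0,0,0,1],[0,0,-14.5,0,0,0,1],[0,0,-15,0,0,0,1],[0,0,-15,0,0,0,1]])

```text
time_s: 5.32
ee_pos: [0.6079, -0.1072, 0.2298]
eef_rot: [[0.931, 0.365, 0.004], [0.365, -0.931, -0.002], [0.003, 0.003, -1.0]]
contact_force: [-0.5, 0.1, -0.6]
opening: 0.0005
finger_force: 0.0
```

Call:
play_rows(deltas=[[-1.2,1.6,0,0,0,0,1],[-3.2,4.1,0,0,0,0,1],[-5.4,6.9,0,0,0,0,1],[-7.5,9.6,0,0,0,0,1],[-9.5,12.2,0,0,0,0,1],[-11.3,14.5,0,0,0,0,1],[-12.2,15.6,0,0,0,0,1],[-12.5,16,0,0,0,0,1],[-12.5,16,0,0,0,0,1]])

```text
time_s: 6.07
ee_pos: [0.5482, -0.3016, 0.2261]
eef_rot: [[0.932, 0.364, -0.002], [0.364, -0.932, 0.002], [-0.001, -0.002, -1.0]]
contact_force: [-0.1, 0.1, 0.3]
opening: 0.0001
finger_force: 0.0
```

```bash
python3 - <<'E'
from h import *
o=get_obs();print(o["time_s"],o["ee_pos"],o["contact_force"])
c=capture("wrist");w=fworld(c)
for k,p0,h in(("mush",(.607,-.1075),.056),("sq",(.5495,-.301),.057)):
    d=np.linalg.norm(w[...,:2]-p0,axis=-1)
    for lo,hi,r in((h,.09,.035),(.04,.051,.075)):
        q=w[(d<r)&(w[...,2]>lo)&(w[...,2]<hi)];print(k,len(q),np.percentile(q[:,2],95),cv2.minAreaRect(q[:,:2].astype(np.float32)*1000))
c=capture("scene");w=world(c);d=np.linalg.norm(w[...,:2]-(.6075,-.1105),axis=-1);print("scene crown",np.median(w[d<.012][:,2]))
E
```

```text
6.0667 [ 0.54821236 -0.30160061  0.22608123] [-0.09611344  0.07226063  0.33863789]
mush 1466 0.06534767201594822 ((606.5103759765625, -108.16822052001953), (49.31015396118164, 48.464839935302734), 67.26284790039062)
mush 4302 0.04767770524798599 ((606.6236572265625, -108.59668731689453), (90.77825927734375, 90.1148452758789), 17.205331802368164)
sq 2117 0.06542009772710676 ((549.4277954101562, -301.32025146484375), (47.63365173339844, 47.0062255859375), 67.73831939697266)
sq 4738 0.04750961828515186 ((549.4444580078125, -301.2452392578125), (90.84745788574219, 90.98148345947266), 68.13601684570312)
scene crown 0.06415774766770377
```

The mushroom is fully down: its crown reads 64 mm, against 74 mm when up. Its station has not moved. Now the square pad.

Call:
play_rows(deltas=[[0.1,0,2,0,0,0,1],[0.1,0,5,0,0,0,1],[0.1,0,8,0,0,0,1],[0.1,0,10.5,0,0,0,1],[0.1,0,12.3,0,0,0,1],[0.1,0,13.3,0,0,0,1],[0.1,0,13.8,0,0,0,1],[0.1,0,14,0,0,0,1],[0.1,0,14,0,0,0,1]])

```text
time_s: 6.92
ee_pos: [0.5506, -0.3007, 0.0883]
eef_rot: [[0.931, 0.366, 0.001], [0.366, -0.931, -0.001], [0.001, 0.001, -1.0]]
contact_force: [0.4, 0.1, 0.6]
opening: 0.0005
finger_force: 0.0
```

Call:
play_rows(deltas=[[0,0,0.15,0,0,0,1],[0,0,0.3,0,0,0,1],[0,0,0.45,0,0,0,1],[0,0,0.6,0,0,0,1],[0,0,0.75,0,0,0,1],[0,0,0.9,0,0,0,1],[0,0,1,0,0,0,1],[0,0,1.1,0,0,0,1],[0,0,1.1,0,0,0,1]])

```text
time_s: 7.67
ee_pos: [0.5499, -0.3011, 0.0766]
eef_rot: [[0.931, 0.365, 0.0], [0.365, -0.931, -0.0], [-0.0, 0.0, -1.0]]
contact_force: [-0.8, 0.2, 2.2]
opening: 0.001
finger_force: 1.0
```

Call:
play_rows(deltas=[[0,0,0.1,0,0,0,1],[0,0,0.2,0,0,0,1],[0,0,0.3,0,0,0,1],[0,0,0.4,0,0,0,1],[0,0,0.5,0,0,0,1],[0,0,0.57,0,0,0,1],[0,0,0.62,0,0,0,1],[0,0,0.62,0,0,0,1]])

```text
time_s: 8.33
ee_pos: [0.5499, -0.3011, 0.0705]
eef_rot: [[0.931, 0.365, 0.0], [0.365, -0.931, -0.0], [0.0, 0.0, -1.0]]
contact_force: [-1.9, -0.1, 4.5]
opening: 0.0006
finger_force: 2.3
```

Call:
play_rows(deltas=[[0,0,0.03,0,0,0,1],[0,0,0.06,0,0,0,1],[0,0,0.06,0,0,0,1]])

```text
time_s: 8.58
ee_pos: [0.55, -0.3011, 0.0704]
eef_rot: [[0.931, 0.365, 0.0], [0.365, -0.931, -0.0], [0.0, 0.0, -1.0]]
contact_force: [-2.4, 1.7, 6.6]
opening: 0.0005
finger_force: 3.9
```

The pad is fully down (about 8 mm travel, force above the 5 N spring). Withdrawing.

Call:
play_rows(deltas=[[0,0,-0.15,0,0,0,1],[0,0,-0.4,0,0,0,1],[0,0,-0.8,0,0,0,1],[0,0,-1.5,0,0,0,1],[0,0,-3.5,0,0,0,1],[0,0,-6.5,0,0,0,1],[0,0,-9.5,0,0,0,1],[0,0,-12.5,0,0,0,1],[0,0,-15,0,0,0,1],[0,0,-16,0,0,0,1]])

```text
time_s: 9.42
ee_pos: [0.5513, -0.3018, 0.2344]
eef_rot: [[0.931, 0.365, 0.005], [0.365, -0.931, -0.004], [0.003, 0.005, -1.0]]
contact_force: [-0.7, 0.2, 1.1]
opening: 0.0002
finger_force: 0.0
```

Call:
play_rows(deltas=[[-1,0,0,0,0,0,1],[-3,0,0,0,0,0,1],[-6,0,0,0,0,0,1],[-9,0,0,0,0,0,1],[-11,0,0,0,0,0,1],[-12,0,0,0,0,0,1],[-12,0,0,0,0,0,1],[-12,0,0,0,0,0,1]])

```text
time_s: 10.08
ee_pos: [0.4378, -0.3446, 0.2287]
eef_rot: [[0.931, 0.364, -0.001], [0.364, -0.931, 0.002], [-0.0, -0.002, -1.0]]
contact_force: [-0.3, -0.3, -0.4]
opening: 0.0001
finger_force: 0.0
```

```bash
python3 - <<'E'
from h import *
o=get_obs();print(o["time_s"],o["ee_pos"],o["contact_force"],abs(np.array(o["qd"])).max())
c=capture("wrist");w=fworld(c)
for k,p0 in(("mush",(.607,-.1075)),("sq",(.5495,-.301))):
    d=np.linalg.norm(w[...,:2]-p0,axis=-1);print(k,np.median(w[d<.012][:,2]))
    q=w[(d<.075)&(w[...,2]>.04)&(w[...,2]<.051)];print(cv2.minAreaRect(q[:,:2].astype(np.float32)*1000))
E
```

```text
10.0833 [ 0.43780156 -0.34456251  0.2287435 ] [-0.33117164 -0.33350627 -0.41332908] 0.024133050084086834
mush nan
((567.233154296875, -119.88501739501953), (16.967409133911133, 89.96471405029297), 10.531991004943848)
sq 0.06445839377209545
((549.1815185546875, -301.2548522949219), (90.75651550292969, 90.45603942871094), 68.20580291748047)
  return _methods._mean(a, axis=axis, dtype=dtype,
  ret = ret.dtype.type(ret / rcount)
```

```bash
python3 -c "
from plant import order
print(order.close_job())"
```

```text
the job is handed in; nothing more can be done
None
```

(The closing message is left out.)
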